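# Slip test of two carved coasters on a tilting board

## Robot

A 6-joint arm with a two-finger parallel gripper is mounted at the origin on the work surface. World frame = base frame: x ahead of the robot, y to its left, z up, the work surface at z = 0. Lengths are in m, angles in degrees, forces in N, time in s.
With the tool pointing down it reaches from about 0.325 to 0.775 m from the base axis. Payload 5.5 kg.
Tool frame: the origin (TCP) lies at the centre of the arm's flange, where the gripper is bolted on; the fingertips stand 182 mm ahead of it and the grasp point (between the pads) lies 163 mm ahead of it; z points along the fingers, y is the line along which they close (so a half turn about z gives the same grasp; the last joint's range is limited). The gripper opens to 88 mm and grips with 3 to 60 N. Pads are 20 mm wide; open, the fingers measure 115 mm over their backs; the gripper's body (75 mm by 178 mm) begins 61 mm behind the grasp point.
Start: joints at [-70.17, 5.22, 70.514, -0, 104.267, -3.249], TCP at [0.235, -0.552, 0.405] pointing down, gripper open.
Joint ranges: [-164.24, 164.24], [-49.07, 125.15], [9.68, 141.18], [-86.29, 266.29], [3.28, 154.24], [-151.56, 151.56]. Speed limits (degrees/s): [147.25, 147.25, 172.46, 180, 180, 180].

## Interface

Orientations are given as [roll, pitch, yaw] about the fixed x, y, z axes, in that order (R = Rz(yaw) Ry(pitch) Rx(roll)).
In Python, from station import r gives the robot as it stands. The module is installed in compiled form; this text tells all that it offers. Calls block until the motion is done:
- r.reach(position, orientation): joint-space move of the TCP to a pose.
- r.servo_line(position, rotation=None, speed=0.15): straight line of the TCP; rotation=None keeps the orientation; speed is the mean speed in m/s.
- r.move_joints(angles): joint-space move.
- r.let_go() and r.grab(squeeze=None): open the fingers fully, or close them until they stop; squeeze is the grip in N (None keeps the last).
- r.wait(seconds).
- r.inverse_kinematics(position, orientation): joint angles nearest the present ones, or None.
- r.sense(): the state.
- r.snapshot(name): name is "scene" or "top" or "wrist"; returns a dict with "frame" (420x560x3 uint8, red, green, blue), "fx", "fy", "cx", "cy" (pixels), "R" (3x3) and "t" (3): a world point X has camera coordinates R X + t. Camera axes: x right, y down, z forward; pixel columns grow to the right and rows downward; lengths in m; the calibration is good to about 2 mm. The wrist camera is an equidistant fisheye: a pixel r from the principal point sees the ray r / f radians off the axis. A picture is of the moment at which its call begins. There is no depth.
A pose or a line that the arm cannot do raises r.IKError and nothing moves.
- r.hand_in(): hands the job in; it is judged then, once.
The state is a dict: "clock": time; "joints": joint angles; "joint_vel": joint speeds; "joint_torque": joint torques, N m; "tcp_pos": TCP position; "orientation": TCP orientation; "contact_force": force on the tool from outside, world axes, zero at the start; "torque": the same for the moment, N m; "opening": finger opening in m; "gripper_force": force on a finger pad.
Only numpy, scipy, OpenCV 4.12 (cv2) and the standard library are available. Lean on these libraries where they do the work, as an engineer would, in place of code of your own. Each camera call takes 0.05 s, during which the arm holds its last target. There are 200 camera calls.

## Task

Do the slip test on the two coasters lying on the tilting board: lift the board by its steel bar handle, slowly, until the dark walnut coaster slides down to the blue stop strip, then raise it no further and let go, leaving the board standing at that angle. The pale cork coaster must stay where it lies on the raised board, and the robot must not touch either coaster.

Things in the scene. Friction and masses are not known exactly. Their poses are not given: they have to be found in the camera images.
- ramp: The tilting board, pale wood, 320 x 210 x 12, 0.5 kg, top 34 above the table, flat on its dark plinth at the start; its handle end lifts up to 0.75 rad. Origin on its underside below the handle; axes as the handle's. Stiff hinge: it stays at any angle where it is let go; lifting takes 7 to 12 N at the handle. Raise it slowly, below 0.15 rad/s.
- ramp_handle (a point): Middle of the board's steel bar handle at its free end, near the robot: bar 12 thick, 90 long, 45 above the board (79 above table at start); it can turn in a grip across it. Fixed to the board: x along it to the hinge (downhill), y along the bar, z off the board. Hinge axis (fixed, along y) at x +300, z -57; blue stop strip, 12 high, face at x +284. A closed case at right has a similar bar: not this.
- walnut_coaster: Dark brown waxed coaster with brass star, 80 x 80 x 10, about 50 g; origin at the centre of its underside. Starts on the upper board, x about 100 in the handle's frame, 53 left or right of the middle. Starts to slide at an angle between 0.18 and 0.48 rad that differs from run to run; at the stop its centre is at x about 244.
- cork_coaster: Pale speckled cork coaster with dark star, 80 x 80 x 10, 40 g; origin at the centre of its underside. Lies beside the walnut one on the other half of the board. It grips better: it slides only at an angle some 0.15 rad or more beyond the walnut one's.
Mind the look-alikes: they are no part of the job. What is shaped like the cork_coaster but orange or pink is not meant.

How it is judged:
By the outcome, as a careful person would: the job done as asked, in the order asked, and still so for the second after the job is handed in, with the robot touching nothing.
It also fails if it takes over 51 s, if anything falls off the work surface, if the arm or the gripper's body presses on something with over 40 N, if the wrist force passes 120 N, or if a joint passes its speed limit or range.

## Working session

There is one attempt and no reset: what is moved stays moved. The work goes in short steps, each a Python script; the robot and the scene stay as the last script left them, time stands still between calls to the robot, and variables do not carry over. Pictures are saved under pics/ and viewed, at most 10 in all, crops included, and the job is handed in when it is done.

```bash
mkdir -p pics
python3 - <<'E'
from station import r
import cv2
for n in("scene","top"):
    s=r.snapshot(n); cv2.imwrite(f"pics/{n}0.png",cv2.resize(s["frame"][:,:,::-1],None,fx=1.42,fy=1.42,interpolation=cv2.INTER_CUBIC))
    print(n,s["fx"],s["cx"],s["cy"],s["R"],s["t"])
print(r.sense())
E
```

```text
scene 538.0306983836336 275.5810312966915 208.7783949987197 [[ 0.53083121  0.84738198  0.01272853]
 [ 0.67967147 -0.41670361 -0.6036595 ]
 [-0.50622616  0.32909252 -0.79714063]] [-0.37585906 -0.36361344  1.183978  ]
top 489.7059663990615 282.89324111457285 212.23861938544653 [[-0.02045786 -0.99971065  0.01265295]
 [-0.99286336  0.01882727 -0.117762  ]
 [ 0.1174897  -0.01497181 -0.99296124]] [0.05249227 0.60616078 0.74132212]
{'clock': 0.1, 'joints': array([-7.01687358e+01,  5.26010012e+00,  7.05734102e+01,  1.11458801e-03,
        1.04265929e+02, -3.24787926e+00]), 'joint_vel': array([-0.04594692, -0.17610536, -0.16598464, -0.02443297, -0.05630234,
       -0.03873421]), 'joint_torque': array([ 2.90292483e-03, -4.47858453e+01, -4.07569313e+01,  7.01867882e-02,
        2.84176919e-02, -1.32145888e-04]), 'tcp_pos': array([ 0.23523175, -0.55203437,  0.4036215 ]), 'orientation': array([-1.79900781e+02, -6.71279753e-03,  2.30794114e+01]), 'contact_force': array([ 0.12761817, -0.24791875, -0.95134903]), 'torque': array([-0.02300734, -0.0396066 , -0.07104874]), 'gripper_force': 0.0, 'opening': 0.08745727922260356}
```

View pics/top0.png

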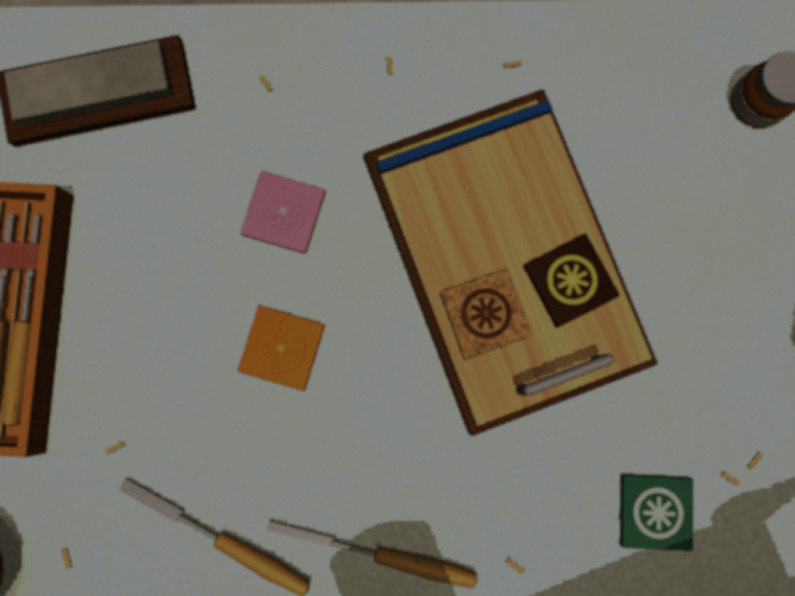

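View pics/scene0.png

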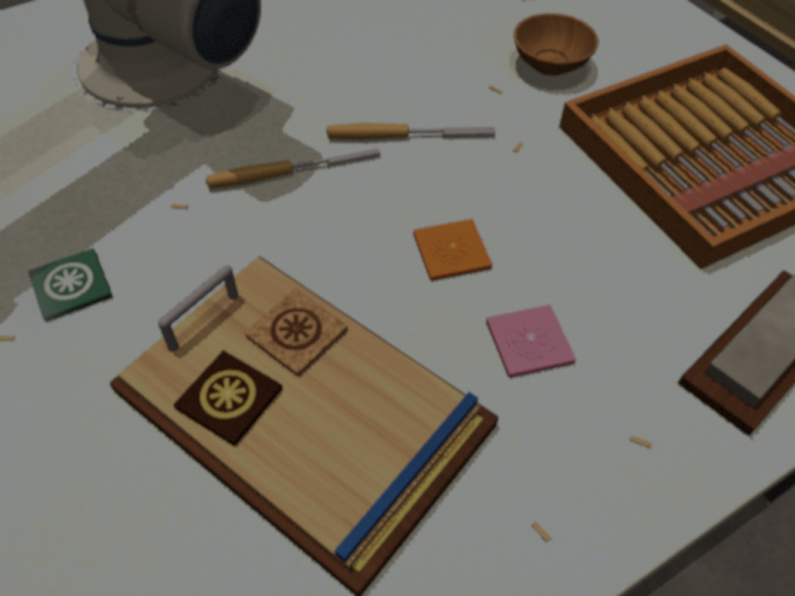

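The top view shows the board at centre-right. The bar ends are near (522,389) and (612,358), the blue strip runs from (380,166) to (550,105), the walnut coaster is at (571,279) on the right, and the cork is at (486,313) on the left. I'll turn these into positions and check that the arc is reachable.

```bash
cat > h.py <<'E'
from station import r
import numpy as np, cv2
from scipy.spatial.transform import Rotation as Ro
def back(s,u,v,z):
    d=s["R"].T@np.array([(u-s["cx"])/s["fx"],(v-s["cy"])/s["fy"],1]); c=-s["R"].T@s["t"]
    return c+d*(z-c[2])/d[2]
def proj(s,P):
    q=s["R"]@np.asarray(P)+s["t"]; return [s["fx"]*q[0]/q[2]+s["cx"],s["fy"]*q[1]/q[2]+s["cy"]]
class Board:
    def __init__(b,H,yaw): b.H=np.array(H); b.yaw=yaw
    def rot(b,a): return Ro.from_euler('ZY',[b.yaw,a]).as_matrix()   # +a about y: uphill(-x) end rises
    def pt(b,p,a):
        h=np.array([.3,0,-.057]); return b.H+b.rot(0)@h+b.rot(a)@(np.array(p)-h)
    def tcp(b,a,flip=0,f=1.0,back=.163):
        R=b.rot(a*f)@np.diag([1,-1,-1])@Ro.from_euler('z',90+180*flip,degrees=True).as_matrix()
        return b.pt([0,0,0],a)-back*R[:,2], Ro.from_matrix(R).as_euler('xyz',degrees=True)
    def rect(b,s,a,z=-.035):  # 1 px = 1 mm; col = x+20, row = 105-y (y left is up)
        c=[(-.02,.105),(.3,.105),(.3,-.105),(-.02,-.105)]
        src=np.float32([proj(s,b.pt([x,y,z],a)) for x,y in c])
        dst=np.float32([[(x+.02)*1000,(.105-y)*1000] for x,y in c])
        return cv2.warpPerspective(s["frame"],cv2.getPerspectiveTransform(src,dst),(320,210))
E
python3 - <<'E'
from h import *
s=r.snapshot("top"); k=1.42
e1,e2=back(s,522/k,389/k,.082),back(s,612/k,358/k,.082)
b1,b2=back(s,380/k,170/k,.034),back(s,550/k,111/k,.034)
w,c=back(s,571/k,279/k,.044),back(s,486/k,313/k,.044)
H=(e1+e2)/2;H[2]=.079; d=e1-e2; d2=b1-b2
print("H",H,"bar yaw",np.arctan2(-d[0],d[1]),"strip yaw",np.arctan2(-d2[0],d2[1]),np.linalg.norm(d))
yaw=np.arctan2(-d2[0],d2[1]); B=Board(H,yaw); R=B.rot(0)
for n,p in zip("wcmid",(w,c,(b1+b2)/2)): print(n,R.T@(p-H))
for a in (0,.3,.55):
  for f in (0,1):
    for fl in (0,1):
      p,o=B.tcp(a,fl,f); q=r.inverse_kinematics(p,o); print(a,f,fl,None if q is None else np.round(q),np.round(p,3))
for n in("top","scene"):
    im=B.rect(r.snapshot(n),0); cv2.imwrite(f"pics/r_{n}.png",im[:,:,::-1])
a,b=cv2.imread("pics/r_top.png"),cv2.imread("pics/r_scene.png"); cv2.imwrite("pics/r.png",cv2.resize(np.hstack([a,b]),(800,262)))
E
```

```text
H [ 0.52284414 -0.12928363  0.079     ] bar yaw 0.3059608980369598 strip yaw 0.3269252487242494 0.1000824149673762
w [ 0.0931108  -0.05150734 -0.035     ]
c [ 0.08968206  0.0510415  -0.035     ]
m [ 0.2852517   0.00082648 -0.045     ]
0 0 0 [-18.  -3.  95.  -0.  88. 144.] [ 0.523 -0.129  0.242]
0 0 1 [-18.  -3.  95.   0.  88. -36.] [ 0.523 -0.129  0.242]
0 1 0 [-18.  -3.  95.  -0.  88. 144.] [ 0.523 -0.129  0.242]
0 1 1 [-18.  -3.  95.   0.  88. -36.] [ 0.523 -0.129  0.242]
0.3 0 0 [-16.  -0.  84.  -0.  96. 146.] [ 0.551 -0.12   0.328]
0.3 0 1 [-16.  -0.  84.   0.  96. -34.] [ 0.551 -0.12   0.328]
0.3 1 0 [-11.  13.  71.  -9. 111. 148.] [ 0.597 -0.104  0.321]
0.3 1 1 [-11.  13.  71.  -9. 111. -32.] [ 0.597 -0.104  0.321]
0.55 0 0 [-13.   5.  72.  -0. 103. 148.] [ 0.593 -0.106  0.39 ]
0.55 0 1 [-13.   5.  72.   0. 103. -32.] [ 0.593 -0.106  0.39 ]
0.55 1 0 [ -6.  31.  46. -17. 131. 147.] [ 0.674 -0.078  0.366]
0.55 1 1 [ -6.  31.  46. -17. 131. -33.] [ 0.674 -0.078  0.366]
```

View pics/r.png

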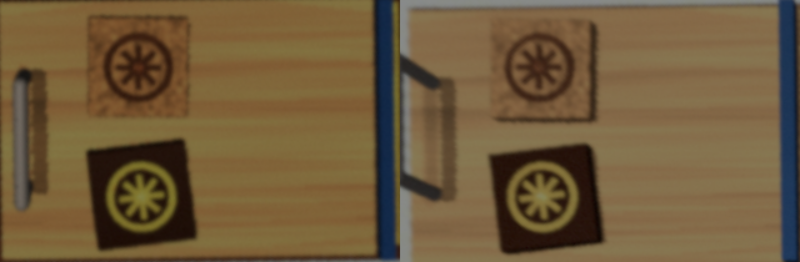

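The rectified board model matches both cameras. Next I'll approach and grip the bar.

Run:
```python
from h import *
B=Board([0.5228,-0.1293,.079],.322)
p,o=B.tcp(0,1,back=.263); r.reach(p,o)
p,o=B.tcp(0,1); r.servo_line(p,o,speed=.08)
s=r.sense(); print(s["clock"],s["contact_force"],s["tcp_pos"]-p)
im=r.snapshot("wrist")["frame"]; cv2.imwrite("pics/w1.png",im[:,:,::-1])
r.grab(40); s=r.sense(); print(s["clock"],s["contact_force"],s["torque"],s["tcp_pos"]-p,s["opening"],s["gripper_force"])
cv2.imwrite("pics/s1.png",r.snapshot("scene")["frame"][:,:,::-1])
```

```text
3.5167 [-0.16393573  0.11092151 -0.96793691] [ 1.93850940e-04 -5.70066289e-05  7.68602974e-04]
4.7417 [-6.8988981  -2.05466289  3.0676633 ] [-0.30006706  1.16493067  0.16518894] [-9.78813520e-04 -4.25958643e-04 -9.12200026e-05] 0.011102803725600179 39.98079299926758
```

View pics/s1.png

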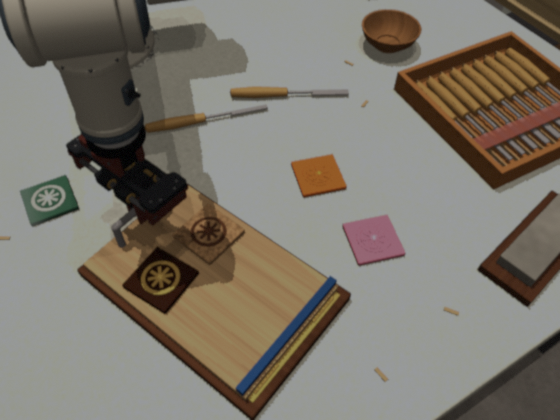

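Gripped: the opening is 11 mm and the picture shows the fingers on the bar with both coasters clear. Now the slow lift with walnut tracking.

```bash
cat >> h.py <<'E'
def walnut(b,a,im=None):
    im=b.rect(r.snapshot("scene"),a); m=(im.max(2)<65).astype(np.uint8); m[:108]=0; m[:,:60]=0; m[:,300:]=0
    m=cv2.morphologyEx(m,cv2.MORPH_CLOSE,np.ones((15,15)))
    n,_,st,ce=cv2.connectedComponentsWithStats(m)
    if n<2: return None,0,im
    i=1+st[1:,4].argmax(); return ce[i][0]-20,st[i,4],im
E
python3 - <<'E'
from h import *
B=Board(np.array([0.5228,-0.1293,.079])-.002*np.array([np.cos(.322),np.sin(.322),0]),.322)
x0,ar,_=walnut(B,0); print("x0",x0,ar)
a=0; i=0; hist=[x0]
assert x0 and ar>4500
while a<.56:
    a+=.012; p,o=B.tcp(a,1); r.servo_line(p,o,speed=.018)
    x,ar,im=walnut(B,a); i+=1; s=r.sense(); f=s["contact_force"]
    if i%4==0: print(round(a,3),round(s["clock"],1),x,ar,np.round(f,1))
    if x is None or ar<4000 or ar>9000: print("lost",a,x,ar);break
    if np.linalg.norm(f)>45: print("force",f);break
    if x-np.median(hist[-5:])>4: print("slide",a,x);break
    hist.append(x)
    if s["clock"]>32: break
for k in range(5):
    r.wait(.15); x,ar,im=walnut(B,a); print(a,x,ar)
print(r.sense()["clock"],r.sense()["contact_force"])
cv2.imwrite("pics/s2.png",np.vstack([r.snapshot("scene")["frame"][:,:,::-1]])); cv2.imwrite("pics/r2.png",im[:,:,::-1])
E
```

```text
x0 98.59788108791903 6324
0.048 6.6 98.56062539885131 6268 [ 5.3 -0.5 -7.6]
0.096 8.4 98.33782051282051 6240 [ 4.4  2.2 -7.5]
0.144 10.2 98.21138613861386 6060 [ 5.1  2.  -8.3]
0.192 12.0 97.82710671804323 5969 [ 5.3  2.8 -8.6]
0.24 13.8 97.54881532515543 5951 [ 3.2  3.1 -9.2]
0.288 15.6 97.55152224824356 5978 [ 3.2  4.6 -8.9]
0.336 17.4 97.41995320855615 5984 [ 1.6  5.5 -9.1]
0.384 19.2 97.15292932684237 5957 [ 1.2  4.9 -9.6]
0.432 21.0 96.87122497455039 5894 [-1.   7.3 -8.9]
slide 0.46800000000000025 104.15737760460783
0.46800000000000025 114.52445193929174 5930
0.46800000000000025 129.73983193277311 5950
0.46800000000000025 149.85031740728365 5986
0.46800000000000025 174.6292959626293 5994
0.46800000000000025 204.2112723028181 5997
23.3417 [-0.60085277  7.53970732 -9.46140288]
```

View pics/s2.png

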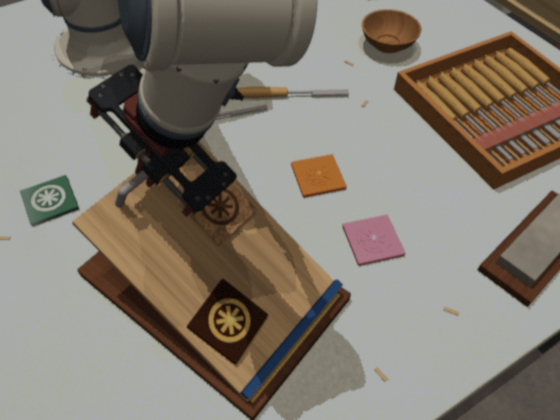

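The walnut is sliding and the cork is still in place. I'll wait for it to reach the stop, then release and retreat along the board normal.

Run:
```python
from h import *
B=Board(np.array([0.5228,-0.1293,.079])-.002*np.array([np.cos(.322),np.sin(.322),0]),.322); a=.468
r.wait(.8); print(walnut(B,a)[:2])
r.let_go(); print(walnut(B,a)[:2],r.sense()["contact_force"],r.sense()["opening"])
p,o=B.tcp(a,1,back=.163+.12); r.servo_line(p,o,speed=.08)
r.move_joints(r.sense()["joints"]+np.array([-45,-8,0,0,0,0]))
r.wait(.3); x,ar,im=walnut(B,a); print(x,ar,r.sense()["clock"],r.sense()["contact_force"])
top=B.rect(r.snapshot("top"),a)
cv2.imwrite("pics/r3.png",cv2.resize(np.hstack([top,im])[:,:,::-1],(800,262)))
cv2.imwrite("pics/s3.png",r.snapshot("scene")["frame"][:,:,::-1])
```

```text
(np.float64(241.07353457353457), np.int32(5698))
(np.float64(241.11845342706505), np.int32(5690)) [ 0.46847478 -0.15418787  0.15071478] 0.08787268592069339
241.37083628632178 5644 29.3 [ 0.12836832 -0.39635627 -0.29703777]
```

View pics/r3.png

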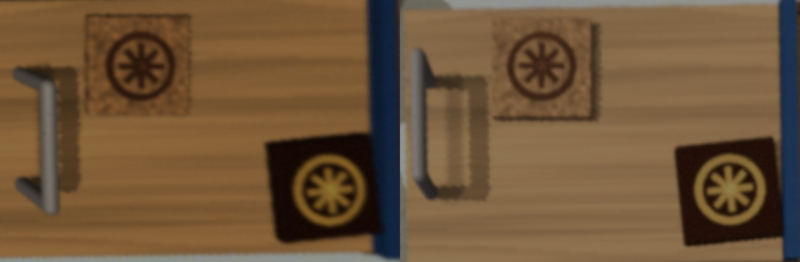

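View pics/s3.png

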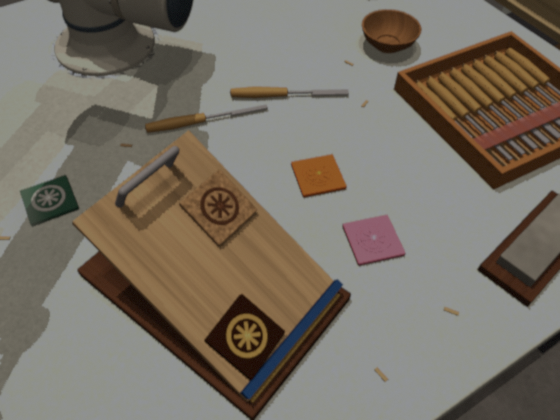

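The walnut rests against the blue strip, with its lower corner touching at about (245,380). The cork is unmoved, the board is standing, and the arm is clear.

```bash
python3 -c "
from station import r
print(r.hand_in())"
```

```text
the job is handed in; nothing more can be done
None
```

The slip test is done and handed in: the walnut coaster slid to the blue stop at about 0.47 rad, the cork coaster stayed where it lay, and the board was left standing at that angle with the arm clear, at about 29 s on the clock.

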